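# Close the desk outlet box: cover on its pins, snap cap pressed home and held

### The job

The wiring of the grey outlet box on the desk is finished, so close the box: seat the loose dark cover plate flat on it, over its two pins and centre stud. Then push the orange snap cap down onto the stud until it clicks, keep pressing past the click until its flange lies flat on the cover, and finish like that: do not let go, the job ends with the gripper still on the cap and pressing it firmly down. Leave the sticky notes, the glue stick and the screwdriver where they are.

Things in the scene. Friction and masses are not known exactly. Their poses are not given: they have to be found in the camera images.
- box: light grey outlet box fixed to the desk, open at the top, 48 (x) x 102 (y) mm, rim 30 mm high, a low fixing ear at each y end (134 mm over both), four sockets in its -x wall. Origin: centre of its underside on the desk, on the axis of the stud; z up. Two steel pins, 6 mm in diameter, stand at x = 0, y = +40 and -40 mm up to z = 41.5 with tapered tips.
- box_stud (a point): top of the aluminium centre stud of the box, 54 mm above the desk. The stud is 18 mm in diameter; its last 6 mm taper to 10 mm. Four sprung brass catches stick out of it to 24.6 mm in diameter at 5 to 6 mm above the seated cover's top; they spring inward when the cap is pushed over them.
- cover: loose dark slate cover plate, 54 (x) x 108 (y) x 8 (z) mm, 90 g, flat on the desk; origin: centre of its underside, z up. A 28 mm centre hole passes the stud, 9.5 mm holes at y = +40 and -40 mm the pins; half a turn is the same. Seated on the box rim its underside is 30, its top 38 mm above the desk and it overhangs the box walls by 3 mm all round. Can be held by its long sides.
- cap: loose orange snap cap, 24 mm tall, 30 g, standing on the desk, open end down; origin: centre of its underside, z up; round, its yaw does not matter. Flange 38 mm in diameter, 3 mm thick at the bottom; above it a ribbed barrel 31 mm in diameter to grip; closed top. Inside, a lip of 21 mm diameter fills the lowest 3 mm; above it the bore is 25.6 mm wide.
- cap_top (a point): centre of the cap's flat top, 24 mm above its underside. Going down on the stud the lip meets the catches about 8 mm above home; the push needed peaks at about 9 to 13 N some 5 mm above home, falls off, and the catches snap out over the lip at 2 to 3 mm (the click). Home the flange lies on the cover, its underside 38 mm above the desk; the catches then do not press it down.
- sticky_notes: yellow block of sticky notes, 76 x 76 x 17 mm, bystander; origin: centre of its underside
- glue_stick: yellow glue stick with a red cap, 27 mm in diameter, 94 mm tall, standing, bystander; origin: centre of its underside, z up
- screwdriver: small screwdriver with a red handle, 160 mm long, lying on the desk, bystander; origin: under its middle, x along its length towards the blade
Not all that is in view belongs to the job. What is meant by the cap is not pink or purple, and is the smaller of those in its own colour.

How it is judged:
By the outcome, as a careful person would: the job done as asked, in the order asked, and still so for the second after the job is handed in, while the arm keeps its last pose, push and grip.
It also fails if it takes over 59 s, if anything falls off the work surface, if the arm or the gripper's body presses on something with over 40 N, if the wrist force passes 120 N, or if a joint passes its speed limit or range.

### The arm

A 6-joint arm with a two-finger parallel gripper is mounted at the origin on a cart in front of the work surface, level with it; the furniture and walls round the work are solid. World frame = base frame: x ahead of the robot, y to its left, z up, the work surface at z = 0. Lengths are in m, angles in rad, forces in N, time in s.
With the tool pointing down it reaches from about 0.35 to 0.975 m from the base axis. Payload 4.9 kg.
Tool frame: the origin (TCP) lies midway between the tips of the shut fingers; the grasp point (between the pads) lies 19 mm behind it; z points along the fingers, y is the line along which they close (so a half turn about z gives the same grasp; the last joint's range is limited). The gripper opens to 85 mm and grips with 20 to 120 N. Pads are 22 mm wide; open, the fingers measure 114 mm over their backs; the gripper's body (76 mm by 85 mm) begins 54 mm behind the grasp point. The pads swing forward as they close: fully open they stand 13 mm farther back than shut.
Start: joints at [0.663, 0.053, 1.613, -0, 1.476, -0.119], TCP at [0.443, 0.44, 0.207] pointing down, gripper open.
Joint ranges: [-3.01, 3.01], [-1.01, 2.22], [0.06, 2.58], [-1.02, 4.17], [0.09, 2.62], [-3.14, 3.14]. Speed limits (rad/s): [2.57, 2.57, 3.14, 3.14, 3.14, 3.14].

### API

Orientations are given as a rotation vector (axis times angle).
In Python, from station import ctrl gives the robot as it stands.
- The arm moves only by the tool step_arm, never from a script. Its argument "targets" is a list of rows, each an object with "travel": the shift along the world's x, y, z as a fraction of full scale, a list of three; "angular": the turn, a rotation vector about the world's x, y, z as a fraction of full scale, a list of three; "gripper": the opening, from 0 (shut) to 1 (fully open). In form: [{"travel": [x, y, z], "angular": [rx, ry, rz], "gripper": gripper}, ...]. A call has 1 to 10 rows; each row is the pose to reach, as a shift and turn from the pose commanded when the call began; what a row does not reach only later rows make up. Full scale, the value 1, is 0.6 m for a shift and pi/4 rad for a turn. A row lasts 1/10 s, in which the tool goes at most 50 mm and 8.59 degrees, less where a joint would pass 70% of its speed; a pose out of reach is approached as far as the arm can. A call with a number of a shift or a turn outside -1 to 1 is refused whole. A call with a gripper value outside its range is refused whole. The fingers move at their own pace and stop on an object; "squeeze" is the grip in N (left out, the last holds). Time passes only in rows, so rows that repeat a pose let the fingers close. It gives the time, the measured TCP pose, the force, the opening and the grip force at its end, in the units of the state.
- ctrl.get_obs(): the state, without advancing time (a new reading comes with each control period).
- ctrl.get_image(name): name is "side" or "top" or "wrist"; returns a dict with "img" (400x640x3 uint8, red, green, blue), "fx", "fy", "cx", "cy" (pixels), "D" ([k1, k2, p1, p2, k3] as OpenCV has them; the pictures are not rectified), "rvec" (rotation vector, rad) and "tvec" (3), from world to camera coordinates, as OpenCV has them. Camera axes: x right, y down, z forward; pixel columns grow to the right and rows downward; lengths in m; the calibration is good to about 2 mm. A picture is of the moment at which its call begins. There is no depth.
- ctrl.finish_job(): hands the job in; it is judged then, once.
The state is a dict: "t": time; "q": joint angles; "dq": joint speeds; "effort": joint torques, N m; "tool_pos": TCP position; "tool_rot": TCP orientation; "contact_force": force on the tool from outside, world axes, zero at the start; "wrist_torque": the same for the moment, N m; "opening": finger opening in m; "grip_force": force on a finger pad.
Only numpy, scipy, OpenCV 4.12 (cv2) and the standard library are available. Lean on these libraries where they do the work, as an engineer would, in place of code of your own. Each camera call takes 0.05 s, during which the arm holds its last target. There are 200 camera calls.

## Working session

There is one attempt and no reset: what is moved stays moved. The work goes in short steps, Python scripts to look and compute and a tool call to move; the robot and the scene stay as the last step left them, time stands still between calls to the robot, and variables do not carry over. Pictures are saved under pics/ and viewed, at most 10 in all, crops included, and the job is handed in when it is done.

Besides the shell and the picture viewer there is one more tool, called after "Request:" in YAML: its name, and indented under it one key for each argument. step_arm: Moves the arm, as the interface text tells. Its arguments: {"type":"object","properties":{"targets":{"type":"array"},"squeeze":{"type":"number"}},"required":["targets"]}

```bash
mkdir -p pics
cat > h.py <<'E'
import numpy as np, cv2, pickle
from station import ctrl
def grab(n):
    d=ctrl.get_image(n); pickle.dump(d,open(f'{n}.pkl','wb')); return d
def load(n): return pickle.load(open(f'{n}.pkl','rb'))
def save(d,f): cv2.imwrite(f'pics/{f}.png',d['img'][...,::-1])
def K(d): return np.array([[d['fx'],0,d['cx']],[0,d['fy'],d['cy']],[0,0,1.]])
def ray(d,uv):
    p=cv2.undistortPoints(np.array(uv,float).reshape(-1,1,2),K(d),np.array(d['D'],float)).reshape(-1,2)
    R=cv2.Rodrigues(np.array(d['rvec'],float))[0]; t=np.array(d['tvec'],float).reshape(3)
    return -R.T@t,(np.c_[p,np.ones(len(p))]@R)
def onz(d,uv,z):
    c,r=ray(d,uv); return c+r*((z-c[2])/r[:,2])[:,None]
def proj(d,P): return cv2.projectPoints(np.array(P,float).reshape(-1,3),np.array(d['rvec'],float),np.array(d['tvec'],float),K(d),np.array(d['D'],float))[0].reshape(-1,2)
E
python3 - <<'E'
from h import *
a=grab('top');b=grab('side');save(a,'top0');save(b,'side0')
print(ctrl.get_obs())
for d in(a,b): print(ray(d,[[320,200]]))
E
```

```text
{'t': 0.1, 'q': array([ 6.62996017e-01,  5.33278433e-02,  1.61417689e+00, -2.33969975e-05,
        1.47600023e+00, -1.18990886e-01]), 'dq': array([-1.53918650e-03, -1.43592708e-05, -1.78572442e-03,  1.12182654e-03,
       -2.15224282e-03, -1.94849585e-03]), 'effort': array([ 5.05475145e-04, -3.94908392e+01, -3.71362317e+01, -1.27825538e-04,
        3.94248884e-03, -1.90297834e-05]), 'tool_pos': array([0.44295517, 0.44004643, 0.205451  ]), 'tool_rot': array([-1.20682745e+00, -2.89955032e+00,  2.63379450e-03]), 'contact_force': array([-0.5205938 , -0.52478335,  0.71434215]), 'wrist_torque': array([ 0.00062832, -0.01500707,  0.01640446]), 'grip_force': 0.0, 'opening': 0.08568576936581848}
(array([0.41700103, 0.00803102, 1.08190439]), array([[ 0.12973733,  0.01795944, -0.99165354]]))
(array([ 1.06677778, -0.65017562,  0.46224531]), array([[-0.54113136,  0.7238023 , -0.42825024]]))
```

View pics/top0.png

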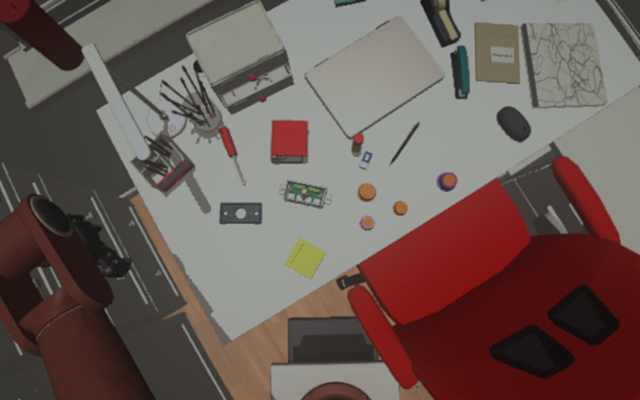

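View pics/side0.png

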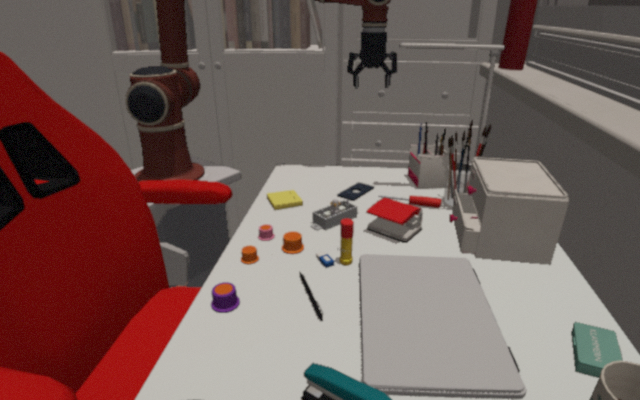

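The top view shows the cover at (241,213), the box at (305,193), the sticky notes at (305,258) and the screwdriver at (232,155). 
Cap candidates in the top view are plain orange large (367,192), plain orange small (400,208), pink with orange (367,223) and purple with orange (447,181). In the side view they are at (293,242), (250,254), (266,232) and (225,296). The one that fits is (400,208): plain orange, and the smaller of the two. I'll measure and confirm it in a crop.

Run:
```python
from h import *
a=load('top');b=load('side')
ca=cv2.resize(a['img'][160:250,215:465],None,fx=3,fy=3,interpolation=cv2.INTER_CUBIC)
cb=cv2.resize(b['img'][215:315,200:400],None,fx=3.2,fy=3.2,interpolation=cv2.INTER_CUBIC)
im=np.zeros((270+320,750,3),np.uint8); im[:270]=ca; im[270:,:640]=cb
save({'img':im},'crop0')
def cc(d,m,box):
    x0,y0,x1,y1=box; mm=np.zeros(m.shape,np.uint8); mm[y0:y1,x0:x1]=m[y0:y1,x0:x1]
    c,_=cv2.findContours(mm,0,2); return max(c,key=cv2.contourArea)
hsv=lambda d:cv2.cvtColor(d['img'],cv2.COLOR_RGB2HSV)
ha=hsv(a);orange=((ha[...,0]>4)&(ha[...,0]<20)&(ha[...,1]>120)).astype(np.uint8)
for n,bx in dict(big=(350,175,385,205),small=(388,195,415,220)).items():
    c=cc(a,orange,bx); (u,v),r=cv2.minEnclosingCircle(c)
    e=cv2.moments(c);u2=[e['m10']/e['m00'],e['m01']/e['m00']]
    p=onz(a,[[u,v],[u+r,v],[u-r,v]],.012); print(n,u,v,r,u2,p[0],'dia',np.linalg.norm(p[1]-p[2]))
dark=(ha[...,2]<90).astype(np.uint8)
c=cc(a,dark,(212,196,270,230)); r=cv2.minAreaRect(c); q=onz(a,cv2.boxPoints(r),.008)
print('cover',r,q,q.mean(0),np.linalg.norm(np.diff(q,axis=0),axis=1))
print(onz(a,[[305,193],[285,190],[326,196]],.03))
print(a['fx'],b['fx'],a['img'][213,225],a['img'][213,210])
```

```text
big 366.3351745605469 192.1977996826172 8.620147705078125 [366.2769841269841, 192.09047619047618] [ 0.57436164 -0.09086296  0.012     ] dia 0.043946490063977516
small 400.0 208.0 6.708303928375244 [399.9303278688525, 207.93032786885246] [ 0.53196962 -0.1750966   0.012     ] dia 0.034230340454108506
cover ((240.5, 213.0), (20.0, 41.0), 90.0) [[0.55549317 0.28350721 0.008     ]
 [0.55315611 0.17804166 0.008     ]
 [0.50207601 0.17818172 0.008     ]
 [0.5042218  0.28303528 0.008     ]] [0.52873677 0.23069147 0.008     ] [0.10549144 0.05108029 0.10487551]
[[0.57310459 0.06422945 0.03      ]
 [0.5818276  0.114216   0.03      ]
 [0.56435714 0.01190395 0.03      ]]
425.3212083354517 409.5392593051584 [160 164 159] [154 158 153]
```

View pics/crop0.png

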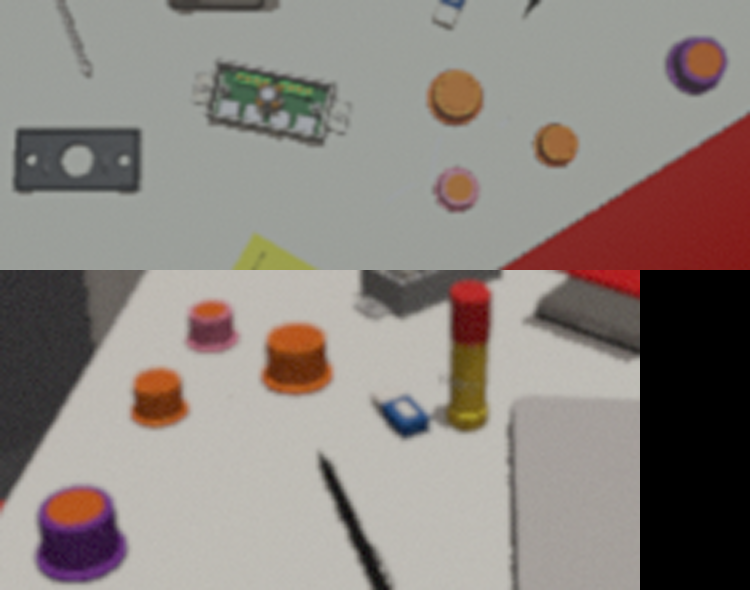

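The crop confirms the small plain-orange cap at crop (556,145), which is top (400,208). Its flange measures about 36 mm, close to the 38 mm given. The other plain-orange one is clearly larger. Next I go above the cover for a wrist view.

Request:
step_arm:
  targets:
    - {"travel":[0.02,-0.05,0.02],"angular":[0,0,-0.15],"gripper":1}
    - {"travel":[0.05,-0.12,0.04],"angular":[0,0,-0.33],"gripper":1}
    - {"travel":[0.08,-0.19,0.06],"angular":[0,0,-0.5],"gripper":1}
    - {"travel":[0.11,-0.26,0.07],"angular":[0,0,-0.68],"gripper":1}
    - {"travel":[0.13,-0.32,0.07],"angular":[0,0,-0.85],"gripper":1}
    - {"travel":[0.143,-0.349,0.07],"angular":[0,0,-1],"gripper":1}
    - {"travel":[0.143,-0.349,0.07],"angular":[0,0,-1],"gripper":1}
    - {"travel":[0.143,-0.349,0.07],"angular":[0,0,-1],"gripper":1}
    - {"travel":[0.143,-0.349,0.07],"angular":[0,0,-1],"gripper":1}

```text
t: 1.0
tool_pos: [0.5287, 0.2319, 0.2482]
tool_rot: [-2.222, -2.22, 0.001]
contact_force: [0.2, 1.2, 0.3]
opening: 0.0857
grip_force: 0.0
```

Run:
```python
from h import *
w=grab('wrist');save(w,'w1');o=ctrl.get_obs();print(o['tool_pos'],o['tool_rot'],o['q'],o['opening'],w['fx'],ray(w,[[320,200]]))
for n,p in dict(cover=[.5287,.2307,.008],stud=[.573,.064,.054],cap=[.532,-.175,.012]).items(): print(n,proj(w,p))
```

```text
[0.52870013 0.23204227 0.24832067] [-2.22207678e+00 -2.22012583e+00  4.90883858e-04] [ 2.84565835e-01 -8.13838201e-02  1.67644263e+00  2.71908375e-04
  1.54703872e+00  2.85437676e-01] 0.08523016218471317 295.758158241949 (array([0.52948456, 0.31527338, 0.41516178]), array([[-0.01904273, -0.32772677, -0.94477382]]))
cover [[325.06200078 161.63818033]]
stud [[356.05933938 283.17907427]]
cap [[327.04145176 380.77110969]]
```

View pics/w1.png

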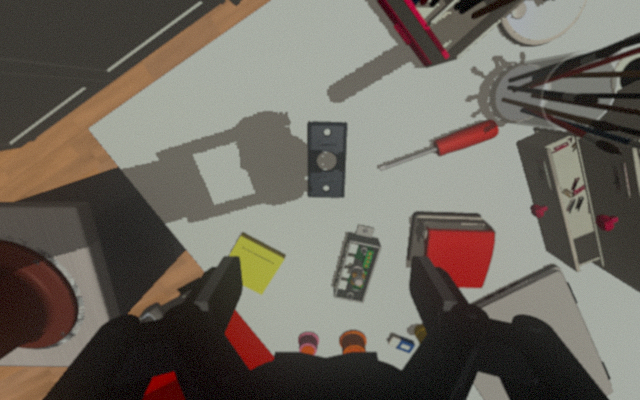

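The wrist view shows the cover at (327,160), with its small holes at (327,132) and (327,187). The box stud is near (359,271). Now I'll measure both.

Run:
```python
from h import *
w=load('wrist');g=w['img'].astype(int)
S=8
def crop(d,x0,y0,x1,y1): return cv2.resize(d['img'][y0:y1,x0:x1],None,fx=S,fy=S,interpolation=cv2.INTER_CUBIC)
v=w['img'].max(2)
m=np.zeros(v.shape,np.uint8); bx=(slice(112,206),slice(296,358)); m[bx]=(v[bx]<75)
m=cv2.morphologyEx(m,cv2.MORPH_OPEN,np.ones((3,3)))
c=max(cv2.findContours(m,0,2)[0],key=cv2.contourArea); r=cv2.minAreaRect(c); q=onz(w,cv2.boxPoints(r),.008)
print('cover',r,q,q.mean(0),np.linalg.norm(np.diff(q,axis=0),axis=1)); print(v[160,300:356:2])
# pin holes: bright blobs inside cover
for (a,b) in((327,132),(327,187)):
    s=v[b-6:b+7,a-6:a+7].astype(float); s=np.clip(s-90,0,None); yy,xx=np.mgrid[b-6:b+7,a-6:a+7]
    p=[(s*xx).sum()/s.sum(),(s*yy).sum()/s.sum()]; print('hole',p,onz(w,[p],.006))
t=load('top')
A=cv2.resize(w['img'][220:310,325:385],None,fx=6,fy=6,interpolation=cv2.INTER_CUBIC)
B=cv2.resize(t['img'][172:214,275:337],None,fx=7,fy=7,interpolation=cv2.INTER_CUBIC)
im=np.zeros((540,800,3),np.uint8); im[:540,:360]=A; im[:294,362:362+434]=B
save({'img':im},'box1')
```

```text
cover ((326.5, 158.5), (73.0, 37.0), 90.0) [[0.50591838 0.28448149 0.008     ]
 [0.55541394 0.28446207 0.008     ]
 [0.55754557 0.18169491 0.008     ]
 [0.50393926 0.1817069  0.008     ]] [0.53070429 0.23308634 0.008     ] [0.04949556 0.10278926 0.05360631]
[104 104 106 102  54  49  50  45  76 103 104 104 107 106 105 103 108 105
  80  50  57  50  59 149 170 168 171 172]
hole [np.float64(326.6958224543081), np.float64(131.52262837249782)] [[0.53094804 0.27174641 0.006     ]]
hole [np.float64(325.68697342838624), np.float64(187.59170447180816)] [[0.52956754 0.19229996 0.006     ]]
```

View pics/box1.png

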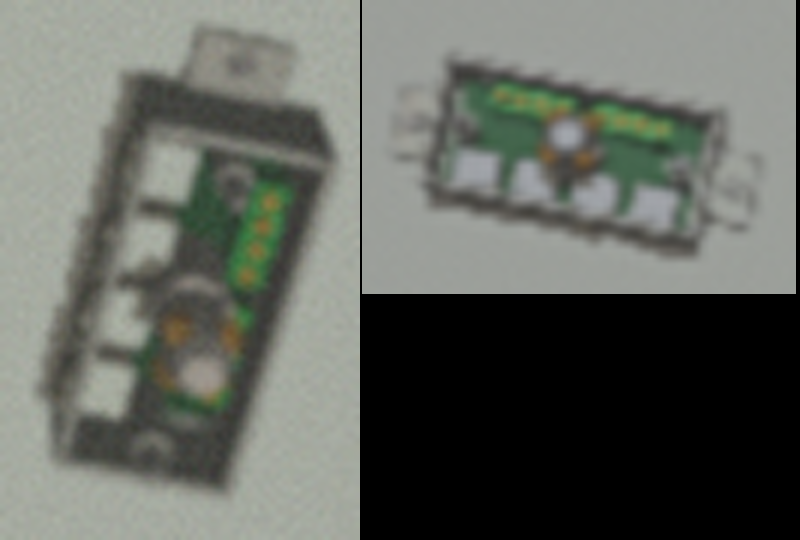

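The enlarged view shows the stud top at wrist crop (202,377) and top crop (566,134). The rim corners in the wrist crop are (145,130), (333,158), (230,490) and (60,460).

Run:
```python
from h import *
w=load('wrist');t=load('top')
f=lambda p:(np.array(p)+.5)/6-.5+[325,220]
h=lambda p:(np.array(p)-[362,0]+.5)/7-.5+[275,172]
sw,st=f([202,377]),h([566,134])
print('stud w',onz(w,[sw],.054),'t',onz(t,[st],.054))
c1,r1=ray(w,[sw]);c2,r2=ray(t,[st]);s=np.linalg.lstsq(np.c_[r1[0],-r2[0]],c2-c1,rcond=None)[0];print('tri',c1+s[0]*r1[0],c2+s[1]*r2[0])
q=onz(w,f([[145,130],[333,158],[230,490],[60,460]]),.03);print(q,q.mean(0),np.linalg.norm(np.diff(q,axis=0),axis=1))
q=onz(t,h([[452,62],[718,118],[696,245],[432,200]]),.03);print(q,q.mean(0),np.linalg.norm(np.diff(q,axis=0),axis=1))
```

```text
stud w [[0.57608931 0.06527607 0.054     ]] t [[0.57526097 0.06600674 0.054     ]]
tri [0.5759669  0.06593267 0.05494857] [0.57513442 0.06596038 0.05482196]
[[0.56293666 0.11845714 0.03      ]
 [0.60875935 0.11087917 0.03      ]
 [0.58772079 0.01417009 0.03      ]
 [0.54334976 0.02351777 0.03      ]] [0.57569164 0.06675604 0.03      ] [0.04644507 0.09897104 0.04534498]
[[0.60600762 0.10790228 0.03      ]
 [0.58352104 0.01292306 0.03      ]
 [0.53800085 0.02171859 0.03      ]
 [0.55624064 0.11551542 0.03      ]] [0.57094254 0.06451484 0.03      ] [0.09760481 0.04636215 0.09555383]
```

Request:
step_arm:
  targets:
    - {"travel":[0.03,-0.07,-0.05],"angular":[0,0,-0.05],"gripper":1}
    - {"travel":[0.06,-0.13,-0.1],"angular":[0,0,-0.12],"gripper":1}
    - {"travel":[0.075,-0.165,-0.13],"angular":[0,0,-0.2],"gripper":1}
    - {"travel":[0.075,-0.165,-0.13],"angular":[0,0,-0.26],"gripper":1}
    - {"travel":[0.075,-0.165,-0.13],"angular":[0,0,-0.26],"gripper":1}
    - {"travel":[0.075,-0.165,-0.13],"angular":[0,0,-0.26],"gripper":1}
    - {"travel":[0.075,-0.165,-0.13],"angular":[0,0,-0.26],"gripper":1}

```text
t: 1.75
tool_pos: [0.5745, 0.1331, 0.1716]
tool_rot: [2.437, 1.982, 0.002]
contact_force: [-0.3, -0.7, -0.2]
opening: 0.0851
grip_force: 0.0
```

Run:
```python
from h import *
w=grab('wrist');print(ctrl.get_obs()['tool_pos'])
u,v=proj(w,[.5757,.0657,.03])[0].astype(int);print(u,v)
x0,y0=u-95,v-90;print(x0,y0)
save({'img':cv2.resize(w['img'][y0:y0+150,x0:x0+200],None,fx=4,fy=4,interpolation=cv2.INTER_CUBIC)},'box2')
```

```text
[0.57448861 0.13301211 0.17158571]
337 234
242 144
```

View pics/box2.png

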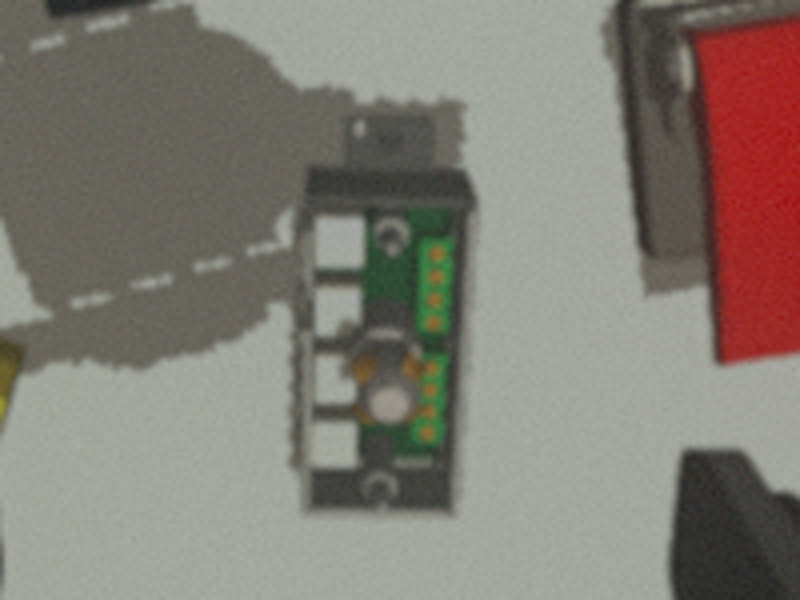

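The crop shows the stud top at (390,405), pins at (392,240) and (380,491), and rim corners at (305,207), (475,205), (455,512) and (303,512).

Run:
```python
from h import *
w=load('wrist')
f=lambda p:(np.array(p)+.5)/4-.5+[242,144]
print('stud',onz(w,[f([390,405])],.054))
q=onz(w,f([[305,207],[475,205],[455,512],[303,512]]),.03);print(q,q.mean(0),np.linalg.norm(np.diff(q,axis=0),axis=1))
p=onz(w,f([[393,240],[380,491]]),.0415);print(p,p.mean(0),np.linalg.norm(p[0]-p[1]))
ang=lambda d:np.degrees(np.arctan2(-d[0],d[1]))
print(ang(q[0]-q[3]),ang(q[1]-q[2]),ang(p[0]-p[1]))
d=q[1]-q[0];e=q[2]-q[3];print([np.degrees(np.arctan2(x[1],x[0])) for x in(d,e)])
for yaw in(-10,-11,-12,-13):
  a=np.radians(yaw);R=np.array([[np.cos(a),-np.sin(a)],[np.sin(a),np.cos(a)]])
  P=[np.r_[R@[x,y]+[.5757,.0657],z] for x,y,z in((0,.04,.0415),(0,-.04,.0415),(0,0,.054),(-.024,.051,.03),(.024,.051,.03),(.024,-.051,.03),(-.024,-.051,.03))]
  print(yaw,((proj(w,P)-[242,144])*4).round().tolist())
```

```text
stud [[0.57621854 0.0651604  0.054     ]]
[[0.56349468 0.11690525 0.03      ]
 [0.60929959 0.10797014 0.03      ]
 [0.58729681 0.01320996 0.03      ]
 [0.54249512 0.02255842 0.03      ]] [0.57564655 0.06516094 0.03      ] [0.04666826 0.09728111 0.04576664]
[[0.58558209 0.10670744 0.0415    ]
 [0.56751066 0.03202045 0.0415    ]] [0.57654637 0.06936395 0.0415    ] 0.07684220272136622
-12.548248923019315 -13.072120980132059 -13.60198834017375
[np.float64(-11.038003382702621), np.float64(-11.786401809904117)]
-10 [[382.0, 246.0], [386.0, 506.0], [386.0, 402.0], [292.0, 196.0], [467.0, 191.0], [465.0, 514.0], [306.0, 518.0]]
-11 [[384.0, 246.0], [384.0, 506.0], [386.0, 402.0], [295.0, 195.0], [470.0, 193.0], [462.0, 515.0], [303.0, 517.0]]
-12 [[387.0, 246.0], [382.0, 506.0], [386.0, 402.0], [298.0, 193.0], [474.0, 194.0], [459.0, 516.0], [300.0, 516.0]]
-13 [[390.0, 246.0], [379.0, 506.0], [386.0, 402.0], [302.0, 192.0], [477.0, 196.0], [456.0, 518.0], [297.0, 515.0]]
```

Request:
step_arm:
  targets:
    - {"travel":[-0.02,0.06,0],"angular":[0,0,0.06],"gripper":1}
    - {"travel":[-0.05,0.12,-0.03],"angular":[0,0,0.15],"gripper":1}
    - {"travel":[-0.074,0.165,-0.09],"angular":[0,0,0.24],"gripper":1}
    - {"travel":[-0.074,0.165,-0.15],"angular":[0,0,0.24],"gripper":1}
    - {"travel":[-0.074,0.165,-0.2],"angular":[0,0,0.24],"gripper":1}
    - {"travel":[-0.074,0.165,-0.23],"angular":[0,0,0.24],"gripper":1}
    - {"travel":[-0.074,0.165,-0.23],"angular":[0,0,0.24],"gripper":1}
    - {"travel":[-0.074,0.165,-0.23],"angular":[0,0,0.24],"gripper":1}
    - {"travel":[-0.074,0.165,-0.23],"angular":[0,0,0.24],"gripper":1}

```text
t: 2.7
tool_pos: [0.5314, 0.2316, 0.0348]
tool_rot: [2.241, 2.199, 0.005]
contact_force: [-0.5, 0.0, -0.3]
opening: 0.0856
grip_force: 0.0
```

Request:
step_arm:
  targets:
    - {"travel":[-0.002,0.001,-0.03],"angular":[0,0,0],"gripper":1}
    - {"travel":[-0.002,0.001,-0.05],"angular":[0,0,0],"gripper":1}
    - {"travel":[-0.002,0.001,-0.06],"angular":[0,0,0],"gripper":0.8}
    - {"travel":[-0.002,0.001,-0.06],"angular":[0,0,0],"gripper":0.72}
    - {"travel":[-0.002,0.001,-0.06],"angular":[0,0,0],"gripper":0.72}
    - {"travel":[-0.002,0.001,-0.06],"angular":[0,0,0],"gripper":0.72}
  squeeze: 40

```text
t: 3.3
tool_pos: [0.5293, 0.2318, -0.0026]
tool_rot: [2.242, 2.2, 0.002]
contact_force: [-1.0, -0.5, -0.2]
opening: 0.0614
grip_force: 0.0
```

Request:
step_arm:
  targets:
    - {"travel":[0.001,0,0.002],"angular":[0,0,0],"gripper":0.6}
    - {"travel":[0.001,0,0.002],"angular":[0,0,0],"gripper":0.5}
    - {"travel":[0.001,0,0.002],"angular":[0,0,0],"gripper":0.4}
    - {"travel":[0.001,0,0.002],"angular":[0,0,0],"gripper":0.4}
    - {"travel":[0.001,0,0.002],"angular":[0,0,0],"gripper":0.4}
    - {"travel":[0.001,0,0.002],"angular":[0,0,0],"gripper":0.4}
    - {"travel":[0.001,0,0.002],"angular":[0,0,0],"gripper":0.4}
  squeeze: 50

```text
t: 4.0
tool_pos: [0.5292, 0.2316, -0.0023]
tool_rot: [-2.243, -2.2, 0.0]
contact_force: [0.2, 0.4, 0.7]
opening: 0.0342
grip_force: 0.0
```

The opening went below the plate width with no grip force, so it missed. I'll look.

Run:
```python
from h import *
s=grab('side');w=grab('wrist')
u,v=proj(s,[.53,.232,.02])[0].astype(int)
im=np.zeros((600,800,3),np.uint8)
im[:360,:480]=cv2.resize(s['img'][v-50:v+22,u-48:u+48],None,fx=5,fy=5,interpolation=cv2.INTER_CUBIC)
im[360:600,:384]=cv2.resize(w['img'],(384,240))
save({'img':im},'miss')
```

```text
(no output)
```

View pics/miss.png

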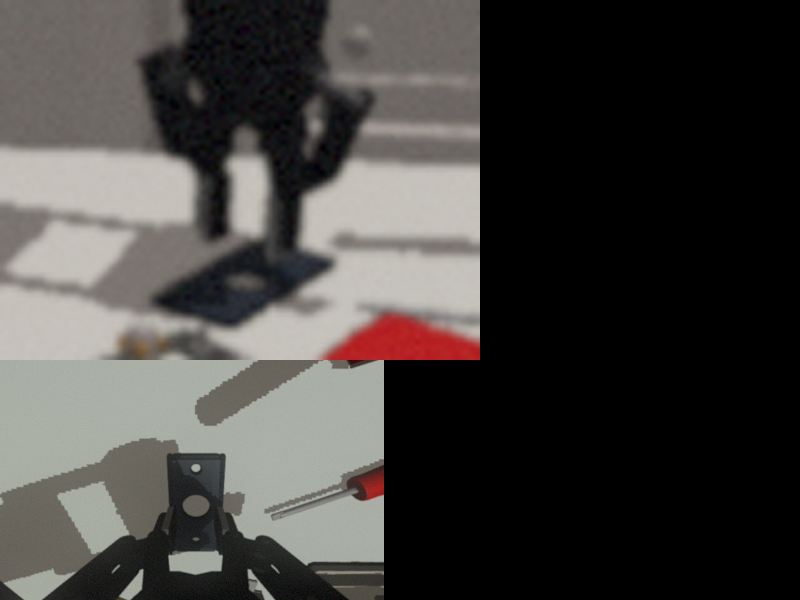

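Run:
```python
from h import *
s=load('side');w=load('wrist')
u,v=proj(s,[.53,.232,.02])[0].astype(int)
f=lambda p:(np.array(p)+.5)/5-.5+[u-48,v-50]
c,r=ray(s,f([[213,237],[282,258]]))
for y in(.2206,.2316): print(c+r*((y-c[1])/r[:,1])[:,None])
print(((proj(s,[[.529,.2316,-.0023],[.512,.2316,0],[.546,.2316,0],[.512,.2316,.01],[.546,.2316,.01]])-[u-48,v-50])*5).round())
# wrist: pixel of tcp, cover holes
print(proj(w,[[.529,.2316,0],[.53,.232,.008],[.531,.272,.008],[.5296,.1923,.008]])*.6+[0,360])
print(ctrl.get_obs()['contact_force'],ctrl.get_obs()['tool_pos'])
```

```text
[[0.51507585 0.2206     0.02919284]
 [0.5588839  0.2206     0.02803203]]
[[0.50810652 0.2316     0.02372234]
 [0.55246797 0.2316     0.02254687]]
[[242. 287.]
 [216. 276.]
 [268. 291.]
 [216. 260.]
 [269. 274.]]
[[194.45016684 504.10640456]
 [195.42098866 507.42427378]
 [195.71826624 468.25124791]
 [195.72534882 540.91559074]]
[ 0.06149264 -0.13710589 -0.48831517] [ 0.52918502  0.23162199 -0.0022412 ]
```

The tips stand about 20 mm above where the TCP reading puts them. I'll probe down gently onto the plate to measure that.

Request:
step_arm:
  targets:
    - {"travel":[0,0,-0.004],"angular":[0,0,0],"gripper":0.4}
    - {"travel":[0,0,-0.008],"angular":[0,0,0],"gripper":0.4}
    - {"travel":[0,0,-0.008],"angular":[0,0,0],"gripper":0.4}

```text
t: 4.4
tool_pos: [0.5287, 0.2315, -0.0076]
tool_rot: [-2.242, -2.2, 0.002]
contact_force: [-0.1, -0.6, 1.3]
opening: 0.0339
grip_force: 0.0
```

Request:
step_arm:
  targets:
    - {"travel":[0,0,-0.003],"angular":[0,0,0],"gripper":0.4}
    - {"travel":[0,0,-0.005],"angular":[0,0,0],"gripper":0.4}
    - {"travel":[0,0,-0.005],"angular":[0,0,0],"gripper":0.4}

```text
t: 4.7
tool_pos: [0.5291, 0.2316, -0.0103]
tool_rot: [-2.242, -2.2, 0.001]
contact_force: [0.6, -0.6, 0.3]
opening: 0.0341
grip_force: 0.0
```

Request:
step_arm:
  targets:
    - {"travel":[0,0,-0.003],"angular":[0,0,0],"gripper":0.4}
    - {"travel":[0,0,-0.005],"angular":[0,0,0],"gripper":0.4}
    - {"travel":[0,0,-0.005],"angular":[0,0,0],"gripper":0.4}

```text
t: 5.0
tool_pos: [0.529, 0.2316, -0.0133]
tool_rot: [-2.242, -2.2, 0.001]
contact_force: [-0.3, -0.1, -0.3]
opening: 0.0343
grip_force: 0.0
```

Request:
step_arm:
  targets:
    - {"travel":[0,0,-0.003],"angular":[0,0,0],"gripper":0.4}
    - {"travel":[0,0,-0.005],"angular":[0,0,0],"gripper":0.4}
    - {"travel":[0,0,-0.005],"angular":[0,0,0],"gripper":0.4}

```text
t: 5.3
tool_pos: [0.529, 0.2315, -0.0163]
tool_rot: [-2.242, -2.2, 0.001]
contact_force: [0.2, 0.5, -0.4]
opening: 0.0342
grip_force: 0.0
```

Request:
step_arm:
  targets:
    - {"travel":[0,0,-0.003],"angular":[0,0,0],"gripper":0.4}
    - {"travel":[0,0,-0.003],"angular":[0,0,0],"gripper":0.4}

```text
t: 5.5
tool_pos: [0.5295, 0.2317, -0.0175]
tool_rot: [2.242, 2.2, 0.001]
contact_force: [-1.0, 0.6, 2.8]
opening: 0.0344
grip_force: 1.0
```

Request:
step_arm:
  targets:
    - {"travel":[0,0,-0.003],"angular":[0,0,0],"gripper":0.4}
    - {"travel":[0,0,-0.003],"angular":[0,0,0],"gripper":0.4}

```text
t: 5.7
tool_pos: [0.5296, 0.2317, -0.0175]
tool_rot: [-2.242, -2.2, 0.001]
contact_force: [-6.2, -2.5, 14.5]
opening: 0.034
grip_force: 6.5
```

Contact came at TCP z of −17.4 mm with the tips on the 8 mm plate top, so the tips really sit about 25.5 mm behind the reported TCP. I'll lift, open and regrasp lower.

Request:
step_arm:
  targets:
    - {"travel":[0,0,0.01],"angular":[0,0,0],"gripper":0.4}
    - {"travel":[0,0,0.02],"angular":[0,0,0],"gripper":0.85}
    - {"travel":[0,0,0.02],"angular":[0,0,0],"gripper":0.85}
    - {"travel":[0,0,0.02],"angular":[0,0,0],"gripper":0.85}
    - {"travel":[0,0,0.02],"angular":[0,0,0],"gripper":0.85}
    - {"travel":[0,0,0.02],"angular":[0,0,0],"gripper":0.85}
    - {"travel":[0,0,0.005],"angular":[0,0,0],"gripper":0.85}
    - {"travel":[0,0,-0.005],"angular":[0,0,0],"gripper":0.85}
    - {"travel":[0,0,-0.01],"angular":[0,0,0],"gripper":0.85}
    - {"travel":[0,0,-0.01],"angular":[0,0,0],"gripper":0.85}

```text
t: 6.7
tool_pos: [0.5284, 0.2314, -0.0268]
tool_rot: [-2.242, -2.199, 0.003]
contact_force: [-0.3, -0.2, -0.1]
opening: 0.0727
grip_force: 0.0
```

Request:
step_arm:
  targets:
    - {"travel":[0.002,0,0.001],"angular":[0,0,0],"gripper":0.7}
    - {"travel":[0.002,0,0.001],"angular":[0,0,0],"gripper":0.6}
    - {"travel":[0.002,0,0.001],"angular":[0,0,0],"gripper":0.5}
    - {"travel":[0.002,0,0.001],"angular":[0,0,0],"gripper":0.4}
    - {"travel":[0.002,0,0.001],"angular":[0,0,0],"gripper":0.4}
    - {"travel":[0.002,0,0.001],"angular":[0,0,0],"gripper":0.4}
  squeeze: 50

```text
t: 7.3
tool_pos: [0.5312, 0.2318, -0.0242]
tool_rot: [2.242, 2.2, 0.002]
contact_force: [0.8, 0.0, 4.3]
opening: 0.0519
grip_force: 53.0
```

Request:
step_arm:
  targets:
    - {"travel":[0,0,0.02],"angular":[0,0,0],"gripper":0.4}
    - {"travel":[0,0,0.05],"angular":[0,0,0],"gripper":0.4}
    - {"travel":[0,0,0.1],"angular":[0,0,0],"gripper":0.4}
    - {"travel":[0,0,0.15],"angular":[0,0,0],"gripper":0.4}
    - {"travel":[0.03,-0.08,0.17],"angular":[0,0,-0.1],"gripper":0.4}
    - {"travel":[0.06,-0.16,0.17],"angular":[0,0,-0.2],"gripper":0.4}
    - {"travel":[0.074,-0.24,0.17],"angular":[0,0,-0.25],"gripper":0.4}
    - {"travel":[0.074,-0.278,0.17],"angular":[0,0,-0.25],"gripper":0.4}
    - {"travel":[0.074,-0.278,0.17],"angular":[0,0,-0.25],"gripper":0.4}
    - {"travel":[0.074,-0.278,0.17],"angular":[0,0,-0.25],"gripper":0.4}

```text
t: 8.3
tool_pos: [0.5742, 0.0647, 0.0768]
tool_rot: [-2.448, -1.967, 0.001]
contact_force: [0.5, 0.0, -1.0]
opening: 0.0521
grip_force: 52.4
```

Run:
```python
from h import *
w=grab('wrist');o=ctrl.get_obs();print(o['tool_pos'],o['tool_rot'],o['grip_force'],o['opening'],o['contact_force'])
# held plate: underside at tcp z +.0242 approx -> top +.0322
zt=o['tool_pos'][2]+.0322
a=np.radians(-12.3);R=np.array([[np.cos(a),-np.sin(a)],[np.sin(a),np.cos(a)]])
P=[np.r_[R@[x,y]+o['tool_pos'][:2],zt] for x,y in((0,.04),(0,-.04),(0,0),(-.027,.054),(.027,.054))]
print(zt,proj(w,P).round(1).tolist())
p=proj(w,P)
x0,y0=(p.mean(0)-[100,60]).astype(int);y0=max(0,y0);x0=max(0,x0);print(x0,y0)
save({'img':cv2.resize(w['img'][y0:y0+150,x0:x0+200],None,fx=4,fy=4,interpolation=cv2.INTER_CUBIC)},'held')
```

```text
[0.57425235 0.06538691 0.07677629] [-2.44651413e+00 -1.96922987e+00  5.69316610e-04] 52.429078817367554 0.05191048412847949 [-0.53102206  0.2400789  -0.70207182]
0.10897629010792187 [[323.8, 192.2], [324.2, 327.0], [324.0, 265.3], [265.4, 163.5], [382.0, 163.3]]
223 162
```

View pics/held.png

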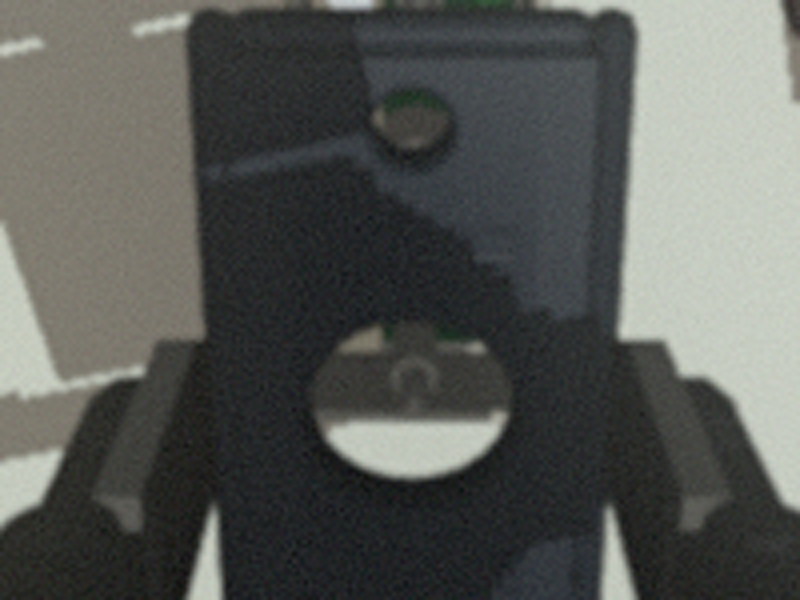

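The held cover appears straight, with its +y hole at crop (412,122) and its centre hole at (411,401), spanning x from 310 to 513. I'll compute its pose in the hand.

Run:
```python
from h import *
w=load('wrist');f=lambda p:(np.array(p)+.5)/4-.5+[223,162]
for z in(.094,.099,.104,.109):
    q=onz(w,f([[412,122],[411,401],[310,401],[513,401],[188,20],[636,20]]),z)
    d=q[0]-q[1]; print(z,q[0][:2],q[1][:2],'sp',np.linalg.norm(d),'dia',np.linalg.norm(q[2]-q[3]),'w',np.linalg.norm(q[4]-q[5]),'yaw',np.degrees(np.arctan2(-d[0],d[1])))
```

```text
0.094 [0.58262627 0.09969565] [0.57344126 0.05848669] sp 0.04222017057259069 dia 0.029291573529310243 w 0.05780330704097591 yaw -12.565179785532269
0.099 [0.58296826 0.10124405] [0.57409004 0.06141145] sp 0.040810035582904955 dia 0.0283132479523064 w 0.05587270219801622 yaw -12.565179785532266
0.104 [0.58331026 0.10279245] [0.57473881 0.06433621] sp 0.03939990059321922 dia 0.02733492237530245 w 0.05394209735505651 yaw -12.56517978553226
0.109 [0.58365226 0.10434085] [0.57538758 0.06726098] sp 0.03798976560353347 dia 0.026356596798298607 w 0.052011492512096816 yaw -12.56517978553209
```

Request:
step_arm:
  targets:
    - {"travel":[0.003,0,-0.02],"angular":[0,0,0],"gripper":0.4}
    - {"travel":[0.003,0,-0.04],"angular":[0,0,0],"gripper":0.4}
    - {"travel":[0.003,0,-0.06],"angular":[0,0,0],"gripper":0.4}
    - {"travel":[0.003,0,-0.075],"angular":[0,0,0],"gripper":0.4}
    - {"travel":[0.003,0,-0.083],"angular":[0,0,0],"gripper":0.4}
    - {"travel":[0.003,0,-0.083],"angular":[0,0,0],"gripper":0.4}
    - {"travel":[0.003,0,-0.083],"angular":[0,0,0],"gripper":0.4}

```text
t: 9.05
tool_pos: [0.5768, 0.0648, 0.0273]
tool_rot: [2.447, 1.97, 0.0]
contact_force: [0.3, -0.2, -0.5]
opening: 0.0516
grip_force: 52.4
```

Run:
```python
from h import *
w=grab('wrist');s=grab('side');o=ctrl.get_obs();print(o['tool_pos'],o['contact_force'])
u,v=proj(s,[.576,.065,.05])[0].astype(int);print(u,v)
im=np.zeros((600,800,3),np.uint8)
im[:340,:]=cv2.resize(w['img'][180:316,165:485],None,fx=2.5,fy=2.5,interpolation=cv2.INTER_CUBIC)
im[340:600,:400]=cv2.resize(s['img'][v-26:v+26,u-40:u+40],None,fx=5,fy=5,interpolation=cv2.INTER_CUBIC)
save({'img':im},'fit')
```

```text
[0.57728265 0.06479258 0.02798153] [-0.4245583   0.30573574 -0.7003301 ]
335 200
```

View pics/fit.png

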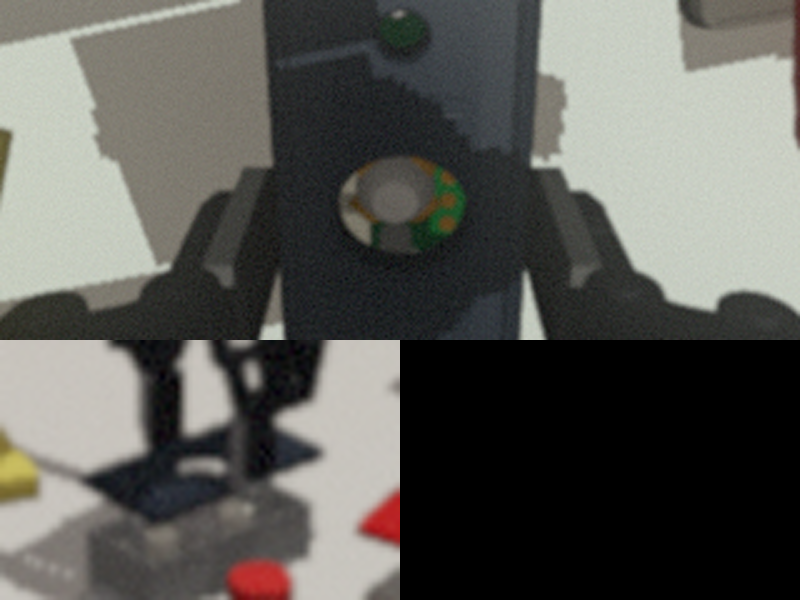

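The stud tip shows inside the centre hole: stud (397,201), hole centre (403,204). The cover is about 1.3 mm too far along +x. I'll check the cover height with the side view.

Run:
```python
from h import *
s=load('side');w=load('wrist')
u,v=335,200
a=np.radians(-12.4);R=np.array([[np.cos(a),-np.sin(a)],[np.sin(a),np.cos(a)]])
f=lambda p:((np.array(p)-[0,340])+.5)/5-.5+[u-40,v-26]
for zt in(.050,.053,.056,.060):
    P=[np.r_[R@[x,y]+[.577,.065],zt] for x,y in((.027,.054),(-.027,-.054),(.027,-.054),(0,0))]
    print(zt,((proj(s,P)-[u-40,v-26])*5+[0,340]).round().tolist())
    q=onz(s,f([[320,452],[85,479],[155,518],[205,467]]),zt);print(q[:,:2].round(4).tolist(),np.linalg.norm(q[0]-q[2]),np.linalg.norm(q[1]-q[2]))
g=lambda p:(np.array(p)+.5)/2.5-.5+[165,180]
for zt in(.052,.056,.060): print(zt,onz(w,g([[403,204.5]]),zt)[0,:2],'stud',onz(w,g([[397,201]]),.054)[0,:2])
```

```text
0.05 [[324.0, 460.0], [76.0, 487.0], [154.0, 527.0], [202.0, 473.0]]
[[0.6069, 0.1196], [0.5347, 0.0288], [0.5848, 0.0154], [0.5722, 0.0729]] 0.10648793364782753 0.05189529308391438
0.053 [[324.0, 454.0], [76.0, 482.0], [154.0, 521.0], [202.0, 468.0]]
[[0.6103, 0.114], [0.5385, 0.0239], [0.5883, 0.0106], [0.5758, 0.0676]] 0.10571299748814585 0.05151763960008385
0.056 [[324.0, 448.0], [76.0, 476.0], [154.0, 515.0], [202.0, 462.0]]
[[0.6136, 0.1084], [0.5424, 0.0189], [0.5918, 0.0057], [0.5794, 0.0624]] 0.10493806132846437 0.05113998611625359
0.06 [[325.0, 440.0], [76.0, 468.0], [154.0, 507.0], [202.0, 454.0]]
[[0.6181, 0.1009], [0.5476, 0.0123], [0.5965, -0.0007], [0.5842, 0.0554]] 0.10390481311555577 0.050636448137813164
0.052 [0.57732978 0.06315019] stud [0.57649845 0.06543759]
0.056 [0.57783111 0.06548876] stud [0.57649845 0.06543759]
0.06 [0.57833244 0.06782733] stud [0.57649845 0.06543759]
```

Request:
step_arm:
  targets:
    - {"travel":[-0.002,0.0015,0],"angular":[0,0,0],"gripper":0.4}
    - {"travel":[-0.002,0.0015,-0.005],"angular":[0,0,0],"gripper":0.4}
    - {"travel":[-0.002,0.0015,-0.01],"angular":[0,0,0],"gripper":0.4}
    - {"travel":[-0.002,0.0015,-0.015],"angular":[0,0,0],"gripper":0.4}
    - {"travel":[-0.002,0.0015,-0.015],"angular":[0,0,0],"gripper":0.4}

```text
t: 9.65
tool_pos: [0.5748, 0.0657, 0.0174]
tool_rot: [-2.447, -1.969, 0.002]
contact_force: [-1.1, 0.7, -0.9]
opening: 0.0519
grip_force: 52.4
```

Request:
step_arm:
  targets:
    - {"travel":[0,0,-0.003],"angular":[0,0,0],"gripper":0.4}
    - {"travel":[0,0,-0.006],"angular":[0,0,0],"gripper":0.4}
    - {"travel":[0,0,-0.006],"angular":[0,0,0],"gripper":0.4}

```text
t: 9.95
tool_pos: [0.5752, 0.0657, 0.0143]
tool_rot: [-2.447, -1.969, 0.001]
contact_force: [0.5, -0.1, -1.0]
opening: 0.052
grip_force: 52.4
```

Request:
step_arm:
  targets:
    - {"travel":[0,0,-0.002],"angular":[0,0,0],"gripper":0.4}
    - {"travel":[0,0,-0.004],"angular":[0,0,0],"gripper":0.4}
    - {"travel":[0,0,-0.004],"angular":[0,0,0],"gripper":0.4}

```text
t: 10.25
tool_pos: [0.5753, 0.0657, 0.012]
tool_rot: [-2.447, -1.97, 0.0]
contact_force: [-0.3, -0.6, -0.6]
opening: 0.0519
grip_force: 52.4
```

Request:
step_arm:
  targets:
    - {"travel":[0,0,-0.002],"angular":[0,0,0],"gripper":0.4}
    - {"travel":[0,0,-0.004],"angular":[0,0,0],"gripper":0.4}
    - {"travel":[0,0,-0.004],"angular":[0,0,0],"gripper":0.4}

```text
t: 10.55
tool_pos: [0.5752, 0.0657, 0.0096]
tool_rot: [-2.447, -1.969, 0.001]
contact_force: [0.4, 0.0, -0.9]
opening: 0.052
grip_force: 52.4
```

Request:
step_arm:
  targets:
    - {"travel":[0,0,-0.002],"angular":[0,0,0],"gripper":0.4}
    - {"travel":[0,0,-0.003],"angular":[0,0,0],"gripper":0.4}
    - {"travel":[0,0,-0.003],"angular":[0,0,0],"gripper":0.4}

```text
t: 10.85
tool_pos: [0.5753, 0.0657, 0.0079]
tool_rot: [-2.447, -1.97, 0.0]
contact_force: [0.6, 1.1, -0.9]
opening: 0.0518
grip_force: 52.4
```

Request:
step_arm:
  targets:
    - {"travel":[0,0,-0.002],"angular":[0,0,0],"gripper":0.4}
    - {"travel":[0,0,-0.003],"angular":[0,0,0],"gripper":0.4}
    - {"travel":[0,0,-0.003],"angular":[0,0,0],"gripper":0.4}

```text
t: 11.15
tool_pos: [0.5753, 0.0658, 0.006]
tool_rot: [-2.447, -1.97, 0.0]
contact_force: [0.0, 0.2, -1.0]
opening: 0.0518
grip_force: 52.4
```

Request:
step_arm:
  targets:
    - {"travel":[0,0,-0.002],"angular":[0,0,0],"gripper":0.4}
    - {"travel":[0,0,-0.003],"angular":[0,0,0],"gripper":0.4}
    - {"travel":[0,0,-0.003],"angular":[0,0,0],"gripper":0.4}

```text
t: 11.45
tool_pos: [0.5755, 0.0657, 0.0057]
tool_rot: [-2.447, -1.97, 0.001]
contact_force: [-4.1, 0.1, 7.2]
opening: 0.0519
grip_force: 53.3
```

Contact came at 5.7 mm, against the 5.8 mm expected from the grasp, so the cover is seated. I'll release and rise.

Request:
step_arm:
  targets:
    - {"travel":[0,0,-0.001],"angular":[0,0,0],"gripper":0.4}
    - {"travel":[0,0,-0.001],"angular":[0,0,0],"gripper":0.7}
    - {"travel":[0,0,-0.001],"angular":[0,0,0],"gripper":0.8}
    - {"travel":[0,0,-0.001],"angular":[0,0,0],"gripper":0.9}
    - {"travel":[0,0,-0.001],"angular":[0,0,0],"gripper":0.95}
    - {"travel":[0,0,0.02],"angular":[0,0,0],"gripper":1}
    - {"travel":[0,0,0.06],"angular":[0,0,0],"gripper":1}
    - {"travel":[0,0.05,0.14],"angular":[0,0,0],"gripper":1}
    - {"travel":[0,0.1,0.22],"angular":[0,0,0],"gripper":1}
    - {"travel":[0,0.1,0.25],"angular":[0,0,0],"gripper":1}

```text
t: 12.45
tool_pos: [0.5767, 0.1278, 0.1592]
tool_rot: [2.444, 1.971, 0.007]
contact_force: [0.6, 0.2, -0.4]
opening: 0.0854
grip_force: 0.0
```

Run:
```python
from h import *
w=grab('wrist');t=grab('top');o=ctrl.get_obs();print(o['tool_pos'],o['contact_force'])
a=np.radians(-12.4);R=np.array([[np.cos(a),-np.sin(a)],[np.sin(a),np.cos(a)]])
P=[np.r_[R@[x,y]+[.576,.0655],.038] for x,y in((-.027,.054),(.027,.054),(.027,-.054),(-.027,-.054))]
print('pred',proj(w,P).round(1).tolist())
v=w['img'].max(2); m=(v<85).astype(np.uint8)
c0=proj(w,[.576,.0655,.038])[0]
n,l,st,ce=cv2.connectedComponentsWithStats(cv2.morphologyEx(m,cv2.MORPH_OPEN,np.ones((3,3))))
for i in range(1,n):
    if st[i,4]>300: print(i,st[i],ce[i].round())
u,y=c0.astype(int); x0,y0=u-75,max(0,y-65)
im=np.zeros((600,800,3),np.uint8)
im[:520,:600]=cv2.resize(w['img'][y0:y0+130,x0:x0+150],None,fx=4,fy=4,interpolation=cv2.INTER_CUBIC)
h=t['img'][170:250,335:385]
save({'img':im},'seat');print(x0,y0)
```

```text
[0.57917782 0.12735252 0.16217446] [0.66254509 0.06912004 0.43009241]
pred [[310.3, 191.5], [363.2, 191.6], [359.0, 282.0], [311.6, 282.0]]
1 [  0   0  31  45 746] [10. 15.]
2 [ 520    0  120  162 8494] [585.  76.]
26 [395 136  21  72 605] [403. 163.]
28 [  0 163  20  27 327] [  8. 175.]
30 [ 311  175   52  106 4440] [336. 229.]
31 [ 463  174  148  119 1354] [534. 233.]
34 [    0   202   608   198 52006] [253. 332.]
44 [  0 319  25  81 856] [ 13. 359.]
260 174
```

View pics/seat.png

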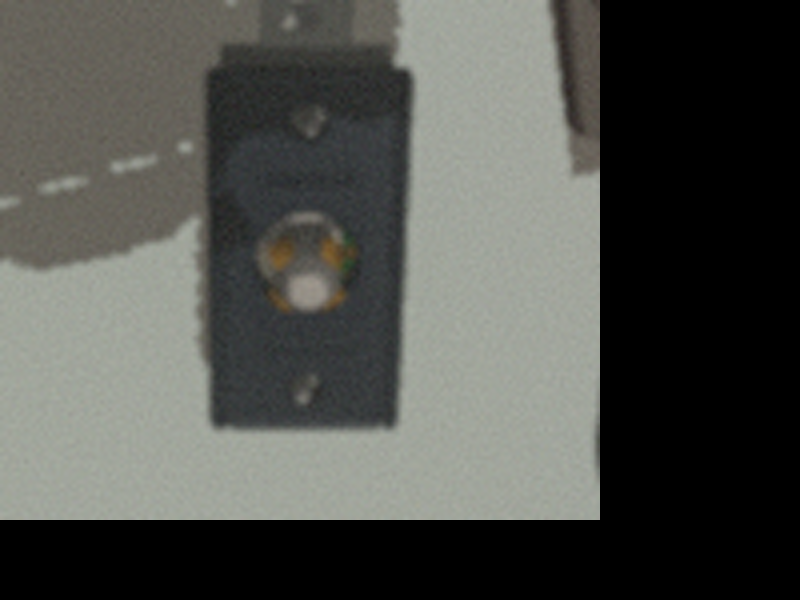

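The cover is seated flat, with both pins through its holes (crop (310,120) and (305,388)) and the stud top at (308,293). Next I refine the stud position, then check the cap and the chair clearance numerically, since the picture views are used up.

Run:
```python
from h import *
w=load('wrist');t=load('top');s=load('side')
f=lambda p:(np.array(p)+.5)/4-.5+[260,174]
print('stud',onz(w,[f([308,292])],.054))
def om(d):
    h=cv2.cvtColor(d['img'],cv2.COLOR_RGB2HSV); return ((h[...,0]>4)&(h[...,0]<20)&(h[...,1]>120)).astype(np.uint8)
def blob(d,u,v,r=14):
    m=np.zeros(d['img'].shape[:2],np.uint8);m[v-r:v+r,u-r:u+r]=om(d)[v-r:v+r,u-r:u+r]
    c=max(cv2.findContours(m,0,2)[0],key=cv2.contourArea);return c
ct=blob(t,400,208);cs=blob(s,250,254)
print('top',cv2.boundingRect(ct),'side',cv2.boundingRect(cs))
# side: flange bottom centre / mid body
x,y,ww,hh=cv2.boundingRect(cs)
mt=cv2.moments(ct);ms=cv2.moments(cs);a=[mt['m10']/mt['m00'],mt['m01']/mt['m00']];b=[ms['m10']/ms['m00'],ms['m01']/ms['m00']]
c1,r1=ray(t,[a]);c2,r2=ray(s,[b]);k=np.linalg.lstsq(np.c_[r1[0],-r2[0]],c2-c1,rcond=None)[0];print('tri',c1+k[0]*r1[0],c2+k[1]*r2[0])
# chair front edge in top at several heights
for z in(0,.15,.3,.45): 
    q=onz(t,[[365,264],[430,225],[500,182],[355,292]],z)[:,:2]; d=q[2]-q[0];n=np.array([-d[1],d[0]])/np.linalg.norm(d)
    print(z,q.round(3).tolist(),'dist cap',abs(n@(np.array([.532,-.175])-q[0])))
# highest / chair top in side
h=cv2.cvtColor(s['img'],cv2.COLOR_RGB2HSV);red=((h[...,0]<4)|(h[...,0]>176))&(h[...,1]>150)&(h[...,2]>60)
for v in range(60,400,30):
    xs=np.where(red[v,:240])[0]; print(v,xs.max() if len(xs) else None,end='; ')
```

```text
stud [[0.5759549  0.06508374 0.054     ]]
top (394, 202, 13, 13) side (242, 246, 16, 18)
tri [ 0.53252164 -0.17548849  0.00800932] [ 0.53203558 -0.17600257  0.00804489]
0 [[0.393, -0.083], [0.488, -0.253], [0.596, -0.445], [0.324, -0.055]] dist cap 0.07606992564785903
0.15 [[0.396, -0.07], [0.478, -0.216], [0.571, -0.382], [0.337, -0.047]] dist cap 0.06705383154020209
0.3 [[0.4, -0.057], [0.468, -0.18], [0.546, -0.319], [0.35, -0.038]] dist cap 0.0580377374325452
0.45 [[0.403, -0.045], [0.458, -0.144], [0.521, -0.256], [0.363, -0.029]] dist cap 0.049021643324888314
60 11; 90 148; 120 79; 150 114; 180 200; 210 149; 240 158; 270 165; 300 192; 330 174; 360 156; 390 138;
```

Request:
step_arm:
  targets:
    - {"travel":[-0.01,-0.06,0],"angular":[0,0,0],"gripper":1}
    - {"travel":[-0.025,-0.13,0],"angular":[0,0,0],"gripper":1}
    - {"travel":[-0.04,-0.2,0],"angular":[0,0,0],"gripper":1}
    - {"travel":[-0.055,-0.27,0],"angular":[0,0,0],"gripper":0.8}
    - {"travel":[-0.07,-0.34,0],"angular":[0,0,0],"gripper":0.8}
    - {"travel":[-0.076,-0.39,-0.02],"angular":[0,0,0],"gripper":0.8}
    - {"travel":[-0.076,-0.4,-0.04],"angular":[0,0,0],"gripper":0.8}
    - {"travel":[-0.076,-0.4,-0.04],"angular":[0,0,0],"gripper":0.8}
    - {"travel":[-0.076,-0.4,-0.04],"angular":[0,0,0],"gripper":0.8}
    - {"travel":[-0.076,-0.4,-0.04],"angular":[0,0,0],"gripper":0.8}

```text
t: 13.55
tool_pos: [0.5302, -0.1132, 0.1307]
tool_rot: [2.446, 1.972, 0.001]
contact_force: [0.3, 1.0, 0.3]
opening: 0.068
grip_force: 0.0
```

Run:
```python
from h import *
w=grab('wrist');o=ctrl.get_obs();print(o['tool_pos'],o['tool_rot'],o['opening'])
p=proj(w,[[.5323,-.1757,.012]])[0];print('pred',p)
h=cv2.cvtColor(w['img'],cv2.COLOR_RGB2HSV); m=((h[...,0]>4)&(h[...,0]<20)&(h[...,1]>120)).astype(np.uint8)
n,l,st,ce=cv2.connectedComponentsWithStats(m)
for i in range(1,n):
    if st[i,4]>60: print(st[i],ce[i].round(1),onz(w,[ce[i]],.012)[0,:2])
i=min(range(1,n),key=lambda i:np.linalg.norm(ce[i]-p)+1e3*(st[i,4]<60)); x,y,a,b,_=st[i]
q=onz(w,[[x-.5,y+b-12],[x+a-.5,y+b-12]],.003);print('flange width',np.linalg.norm(q[1]-q[0]),'mid x',q.mean(0),'near edges',onz(w,[ce[i][0:2]*[1,0]+[0,y+b-.5]],.0)[0],onz(w,[[ce[i][0],y-.5]],.003)[0],onz(w,[[ce[i][0],y+b-.5]],.024)[0])
```

```text
[ 0.53037217 -0.11318452  0.13096403] [2.44518947e+00 1.97155303e+00 9.23689654e-04] 0.06844450397795503
pred [339.10258174 239.76141877]
[  20   30   64   40 1116] [47.6 53.5] [0.31680089 0.05715546]
[ 342  130   49   49 1804] [367.  154.6] [ 0.57686218 -0.09144707]
[275 163  24  23 423] [287.  173.7] [ 0.49609732 -0.09339458]
[ 102  182  103   46 1248] [140.7 200.6] [ 0.34204931 -0.08898305]
[324 221  33  37 858] [340.9 240. ] [ 0.53416617 -0.17633694]
[ 45 265  32  21 177] [ 58.9 274.2] [ 0.21487861 -0.15143169]
flange width 0.03676212674416915 mid x [ 0.53125334 -0.1880133   0.003     ] near edges [ 0.5292348  -0.20422369  0.        ] [ 0.53826631 -0.15801995  0.003     ] [ 0.53077778 -0.19031099  0.024     ]
```

Request:
step_arm:
  targets:
    - {"travel":[0.0045,-0.05,-0.03],"angular":[0,0,0],"gripper":0.8}
    - {"travel":[0.0045,-0.105,-0.07],"angular":[0,0,0],"gripper":0.8}
    - {"travel":[0.0045,-0.105,-0.13],"angular":[0,0,0],"gripper":0.8}
    - {"travel":[0.0045,-0.105,-0.19],"angular":[0,0,0],"gripper":0.8}
    - {"travel":[0.0045,-0.105,-0.22],"angular":[0,0,0],"gripper":0.8}
    - {"travel":[0.0045,-0.105,-0.235],"angular":[0,0,0],"gripper":0.8}
    - {"travel":[0.0045,-0.105,-0.245],"angular":[0,0,0],"gripper":0.8}
    - {"travel":[0.0045,-0.105,-0.245],"angular":[0,0,0],"gripper":0.8}
    - {"travel":[0.0045,-0.105,-0.245],"angular":[0,0,0],"gripper":0.8}

```text
t: 14.5
tool_pos: [0.5338, -0.1776, -0.0151]
tool_rot: [2.445, 1.969, 0.002]
contact_force: [-0.6, -0.6, 0.2]
opening: 0.0682
grip_force: 0.0
```

Request:
step_arm:
  targets:
    - {"travel":[-0.001,0.0025,-0.008],"angular":[0,0,0],"gripper":0.8}
    - {"travel":[-0.001,0.0025,-0.008],"angular":[0,0,0],"gripper":0.6}
    - {"travel":[-0.001,0.0025,-0.008],"angular":[0,0,0],"gripper":0.5}
    - {"travel":[-0.001,0.0025,-0.008],"angular":[0,0,0],"gripper":0.4}
    - {"travel":[-0.001,0.0025,-0.008],"angular":[0,0,0],"gripper":0.3}
    - {"travel":[-0.001,0.0025,-0.008],"angular":[0,0,0],"gripper":0.2}
    - {"travel":[-0.001,0.0025,-0.008],"angular":[0,0,0],"gripper":0.2}
    - {"travel":[-0.001,0.0025,-0.008],"angular":[0,0,0],"gripper":0.2}
  squeeze: 80

```text
t: 15.3
tool_pos: [0.5324, -0.176, -0.0207]
tool_rot: [2.447, 1.969, 0.001]
contact_force: [-1.3, -0.5, 5.0]
opening: 0.0284
grip_force: 79.3
```

Request:
step_arm:
  targets:
    - {"travel":[0,0,0.03],"angular":[0,0,0],"gripper":0.2}
    - {"travel":[0,0,0.09],"angular":[0,0,0],"gripper":0.2}
    - {"travel":[0,0,0.15],"angular":[0,0,0],"gripper":0.2}
    - {"travel":[0.01,0.07,0.16],"angular":[0,0,0],"gripper":0.2}
    - {"travel":[0.025,0.15,0.16],"angular":[0,0,0],"gripper":0.2}
    - {"travel":[0.04,0.23,0.16],"angular":[0,0,0],"gripper":0.2}
    - {"travel":[0.055,0.31,0.16],"angular":[0,0,0],"gripper":0.2}
    - {"travel":[0.07,0.37,0.16],"angular":[0,0,0],"gripper":0.2}
    - {"travel":[0.0725,0.402,0.16],"angular":[0,0,0],"gripper":0.2}
    - {"travel":[0.0725,0.402,0.16],"angular":[0,0,0],"gripper":0.2}

```text
t: 16.3
tool_pos: [0.5748, 0.0678, 0.0737]
tool_rot: [-2.443, -1.974, 0.001]
contact_force: [-0.4, -1.1, 0.3]
opening: 0.0287
grip_force: 78.9
```

Request:
step_arm:
  targets:
    - {"travel":[0,0,0],"angular":[0,0,0],"gripper":0.2}
    - {"travel":[0,0,-0.01],"angular":[0,0,0],"gripper":0.2}
    - {"travel":[0,0,-0.02],"angular":[0,0,0],"gripper":0.2}
    - {"travel":[0,0,-0.02],"angular":[0,0,0],"gripper":0.2}
    - {"travel":[0,0,-0.02],"angular":[0,0,0],"gripper":0.2}

```text
t: 16.8
tool_pos: [0.575, 0.0648, 0.062]
tool_rot: [-2.448, -1.968, 0.001]
contact_force: [0.4, 0.3, 0.5]
opening: 0.0283
grip_force: 78.9
```

Run:
```python
from h import *
w=grab('wrist');s=grab('side');o=ctrl.get_obs();T=o['tool_pos'];print(T,o['tool_rot'],o['opening'],o['grip_force'],o['contact_force'])
zb=T[2]+.0207;print('cap bottom z',zb)
for n,d,zc in(('w',w,zb+.012),('s',s,zb+.012)):
    P=[T[0],T[1],zc];p=proj(d,[P])[0]
    h=cv2.cvtColor(d['img'],cv2.COLOR_RGB2HSV); m=((h[...,0]>4)&(h[...,0]<20)&(h[...,1]>120)).astype(np.uint8)
    k,l,st,ce=cv2.connectedComponentsWithStats(m)
    for i in range(1,k):
        if st[i,4]>25 and np.linalg.norm(ce[i]-p)<60: print(n,'pred',p,st[i],ce[i].round(1),onz(d,[ce[i]],zc)[0])
    print(proj(d,[[T[0],T[1]+.019,zb+.003],[T[0],T[1]+.0155,zb+.024],[T[0]-.019,T[1],zb+.003],[T[0]+.019,T[1],zb+.003],[T[0],T[1]-.019,zb]]).round(1).tolist())
```

```text
[0.57552742 0.06504689 0.06268924] [2.44787997e+00 1.96894050e+00 1.85545987e-04] 0.028181239799584694 78.94439030056674 [ 0.36534458 -0.88988613 -0.52183763]
cap bottom z 0.08338924454706359
w pred [325.09125087 267.07827829] [312 213   8  11  51] [315.7 217.3] [0.57702494 0.09327552 0.09538924]
w pred [325.09125087 267.07827829] [332 213   8  11  38] [335.6 217.2] [0.58652945 0.09123279 0.09538924]
w pred [325.09125087 267.07827829] [ 295  227   61   79 4087] [325.2 266.2] [0.57571487 0.06556708 0.09538924]
[[317.4, 227.1], [317.9, 252.7], [291.5, 264.6], [359.3, 251.6], [332.2, 283.8]]
s pred [335.12138955 182.65500576] [328 176  10  15 119] [332.2 183. ] [0.5713365  0.05949556 0.09538924]
s pred [335.12138955 182.65500576] [342 236  10   4  26] [346.6 237.7] [ 0.73294775 -0.12615345  0.09538924]
[[339.7, 183.7], [339.0, 175.8], [328.4, 184.3], [341.9, 188.2], [330.3, 190.1]]
```

The held cap lies where the TCP predicts: its flange edge is at row 227 against 227.1 predicted. Descending over the stud now.

Request:
step_arm:
  targets:
    - {"travel":[0.001,0,-0.015],"angular":[0,0,0],"gripper":0.2}
    - {"travel":[0.001,0,-0.03],"angular":[0,0,0],"gripper":0.2}
    - {"travel":[0.001,0,-0.042],"angular":[0,0,0],"gripper":0.2}
    - {"travel":[0.001,0,-0.048],"angular":[0,0,0],"gripper":0.2}
    - {"travel":[0.001,0,-0.052],"angular":[0,0,0],"gripper":0.2}
    - {"travel":[0.001,0,-0.052],"angular":[0,0,0],"gripper":0.2}
  squeeze: 100

```text
t: 17.5
tool_pos: [0.5757, 0.0655, 0.0309]
tool_rot: [-2.447, -1.97, 0.001]
contact_force: [-0.5, 0.5, 0.3]
opening: 0.0276
grip_force: 99.9
```

Request:
step_arm:
  targets:
    - {"travel":[0,0,-0.003],"angular":[0,0,0],"gripper":0.2}
    - {"travel":[0,0,-0.006],"angular":[0,0,0],"gripper":0.2}
    - {"travel":[0,0,-0.006],"angular":[0,0,0],"gripper":0.2}

```text
t: 17.8
tool_pos: [0.576, 0.0654, 0.0277]
tool_rot: [-2.447, -1.97, 0.0]
contact_force: [-0.4, -0.0, -0.4]
opening: 0.0279
grip_force: 99.9
```

Past the stud taper with no side force. Catches are expected below TCP z of about 25 mm.

Request:
step_arm:
  targets:
    - {"travel":[0,0,-0.003],"angular":[0,0,0],"gripper":0.2}
    - {"travel":[0,0,-0.006],"angular":[0,0,0],"gripper":0.2}
    - {"travel":[0,0,-0.007],"angular":[0,0,0],"gripper":0.2}

```text
t: 18.1
tool_pos: [0.5764, 0.0657, 0.0246]
tool_rot: [-2.447, -1.97, -0.001]
contact_force: [-3.7, -0.2, 7.5]
opening: 0.0276
grip_force: 100.9
```

Request:
step_arm:
  targets:
    - {"travel":[0,0,-0.002],"angular":[0,0,0],"gripper":0.2}
    - {"travel":[0,0,-0.004],"angular":[0,0,0],"gripper":0.2}
    - {"travel":[0,0,-0.004],"angular":[0,0,0],"gripper":0.2}

```text
t: 18.4
tool_pos: [0.5771, 0.0657, 0.0235]
tool_rot: [2.447, 1.969, 0.002]
contact_force: [-4.1, 0.9, 9.9]
opening: 0.0278
grip_force: 101.4
```

Request:
step_arm:
  targets:
    - {"travel":[-0.001,0,-0.003],"angular":[0,0,0],"gripper":0.2}
    - {"travel":[-0.001,0,-0.006],"angular":[0,0,0],"gripper":0.2}
    - {"travel":[-0.001,0,-0.006],"angular":[0,0,0],"gripper":0.2}

```text
t: 18.7
tool_pos: [0.5754, 0.0656, 0.0174]
tool_rot: [-2.447, -1.97, -0.0]
contact_force: [-0.2, 1.1, 1.6]
opening: 0.028
grip_force: 100.4
```

Request:
step_arm:
  targets:
    - {"travel":[0,0,-0.002],"angular":[0,0,0],"gripper":0.2}
    - {"travel":[0,0,-0.004],"angular":[0,0,0],"gripper":0.2}
    - {"travel":[0,0,-0.004],"angular":[0,0,0],"gripper":0.2}

```text
t: 19.0
tool_pos: [0.5755, 0.0656, 0.0173]
tool_rot: [-2.447, -1.969, 0.002]
contact_force: [-8.7, 1.0, 15.4]
opening: 0.0275
grip_force: 101.9
```

It clicked and is home at TCP z of 17.3 mm, exactly as predicted. I'll press a bit more firmly and let it settle.

Request:
step_arm:
  targets:
    - {"travel":[0,0,-0.002],"angular":[0,0,0],"gripper":0.2}
    - {"travel":[0,0,-0.002],"angular":[0,0,0],"gripper":0.2}
    - {"travel":[0,0,-0.002],"angular":[0,0,0],"gripper":0.2}
    - {"travel":[0,0,-0.002],"angular":[0,0,0],"gripper":0.2}
    - {"travel":[0,0,-0.002],"angular":[0,0,0],"gripper":0.2}

```text
t: 19.5
tool_pos: [0.5755, 0.0656, 0.0173]
tool_rot: [-2.446, -1.969, 0.002]
contact_force: [-11.3, 0.9, 21.2]
opening: 0.028
grip_force: 102.6
```

Run:
```python
from h import *
s=grab('side');o=ctrl.get_obs();T=o['tool_pos'];print(o['t'],T,o['contact_force'],o['grip_force'])
h=cv2.cvtColor(s['img'],cv2.COLOR_RGB2HSV); m=((h[...,0]>4)&(h[...,0]<20)&(h[...,1]>120)).astype(np.uint8)
k,l,st,ce=cv2.connectedComponentsWithStats(m)
p=proj(s,[[.576,.065,.050],[.576-.0,.046,.038]]);print('pred mid,bottom',p)
for i in range(1,k):
    if st[i,4]>15 and np.linalg.norm(ce[i]-p[0])<35: print(st[i],ce[i])
```

```text
19.55 [0.57547109 0.06555915 0.01729193] [-11.47032863   1.36597103  20.239161  ] 102.61722511437256
pred mid,bottom [[335.01082143 200.56611061]
 [330.26251363 208.05897592]]
[326 193  15  17 145] [332.28275862 201.93793103]
```

```bash
python3 -c "
from station import ctrl
print(ctrl.finish_job())"
```

```text
the job is handed in; nothing more can be done
None
```

The job is handed in at about 19.6 s: the cover is seated over both pins and the stud, and the orange cap is clicked on and home by the height reading, with the gripper still pressing it down at about 20 N.

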